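# Turn the sharpening stone over and clamp it in its holder

### The job

The sharpening stone on the bar lies with its grooved coarse face up: turn it over and lay it smooth face up on the beam of its holder, lengthwise and centred, then slide the jaw along until the stone is held snugly, with no play, between the jaw and the fixed stop. The stone is brittle: always set it down under control, never let it topple or fall. Leave the other things on the bar where they are.

Things in the scene. Friction and masses are not known exactly. Their poses are not given: they have to be found in the camera images.
- stone: loose grey sharpening stone, 150 mm long (x), 55 wide (y), 26 thick (z), about 0.4 kg. One large face has six grooves across it, the other is plain and smooth. Origin: centre of the smooth face; +z points from the smooth to the grooved face (up at the start, must point down in the end). It starts flat on the table and can stand on any side, also on end
- stone_mid (a point): the centre of the stone's volume, 13 mm from either large face; axes as those of the stone
- holder: holder fixed to the table: aluminium beam 285 mm long (x), 36 wide, top 30 mm above the table, on cross-feet 110 mm wide, 8 high near its ends. Origin: on the table, under the beam. At +x a fixed stop, 44 wide, 14 mm above the beam, inner face at x = +105 mm; the jaw rides at -x. A seated stone lies along x, its middle at x = +30 mm, y = 0, z = 43 mm, and overhangs both sides by 9.5 mm
- jaw (a joint): travel of the sliding jaw along the holder's +x, towards the fixed stop, in m: 0 fully open, 0.09 at the end of its travel; it touches a 150 mm stone that lies against the stop at 0.070. It stays where it is left and takes about 4 N to slide. It starts between 0 and 0.03
- jaw_tab (a point): top centre of the jaw's upright aluminium tab, by which it is pushed or pinched: 14 mm thick (holder's y), 24 mm long (holder's x), standing 36 mm above the jaw block, its top 80 mm above the table. Axes as the holder's
- jaw_face (a point): centre of the jaw's flat inner face, which meets the end of the stone, 37 mm above the table, 44 mm wide and 14 mm high; the tab's middle is 33 mm behind it. Axes as the holder's
- ramekin: small white ceramic cup, 76 mm across, 45 mm tall; loose, to be left where it stands. The origin is the centre of its underside
- bowl: dark red bowl, 110 mm across, 50 mm tall; loose, to be left where it stands. The origin is the centre of its underside
- glass: glass tumbler standing upside down, 84 mm across, 96 mm tall; loose, to be left where it stands. The origin is the centre of its underside
- jar: amber seasoning jar with a grey cap, 60 mm across, 130 mm tall; loose, to be left where it stands. The origin is the centre of its underside
- candle: brown candle pot, 96 mm across, 85 mm tall; loose, to be left where it stands. The origin is the centre of its underside
- fruit: half a yellow fruit on a small wooden ring, 86 mm across, 52 mm tall; loose, to be left where it stands. The origin is the centre of its underside
There are look-alikes about, which are no part of the job. Of the things shaped like the stone, the grey one is meant.

How it is judged (in metres and radians):
At the end, for the whole second after the job is handed in: The stone lies at rest, smooth face up (level within about 5 degrees), on the holder's beam, along it within 4 degrees and centred on it within 10 mm, against the fixed stop, and the jaw has been slid up to its other end so that less than 4 mm of play is left (jaw travel over 0.066) (angle between stone's own z axis and vertical above 3.06 rad and x of stone_mid in the frame of holder between 0.022 and 0.038 m and y of stone_mid in the frame of holder between -0.01 and 0.01 m and z of stone_mid in the frame of holder between 0.039 and 0.047 m and angle between the x axis of stone and the x axis of holder, either way round below 0.07 rad and value of joint jaw between 0.066 and 0.075 m and linear speed of stone below 0.02 m/s); the robot touches nothing.
It fails at once if the stone topples or is flung over (turns faster than 7 rad/s) (angular speed of stone above 7 rad/s).
It fails at once if the stone falls (moves faster than 0.5 m/s while the fingers do not touch it, a drop of some 13 mm) (linear speed of stone above 0.5 m/s and contact force between stone and the fingers below 0.3 N).
It fails at once if another thing on the bar is shifted by more than 30 mm (distance of any of ramekin, bowl, glass, jar, candle, fruit from where it was at the start of the episode above 0.03 m).
It also fails if it takes over 72 s, if anything falls off the work surface, if the arm or the gripper's body presses on something with over 40 N, if the wrist force passes 120 N, or if a joint passes its speed limit or range.

### The arm

A 6-joint arm with a two-finger parallel gripper is mounted at the origin on the work surface. World frame = base frame: x ahead of the robot, y to its left, z up, the work surface at z = 0. Lengths are in m, angles in degrees, forces in N, time in s.
With the tool pointing down it reaches from about 0.3 to 0.75 m from the base axis. Payload 8.5 kg.
Tool frame: the origin (TCP) lies at the very end of the fingers, on their centre line; the grasp point (between the pads) lies 19 mm behind it; z points along the fingers, y is the line along which they close (so a half turn about z gives the same grasp; the last joint's range is limited). The gripper opens to 85 mm and grips with 20 to 120 N. Pads are 22 mm wide; open, the fingers measure 114 mm over their backs; the gripper's body (76 mm by 85 mm) begins 54 mm behind the grasp point. The pads swing forward as they close: fully open they stand 13 mm farther back than shut.
Start: joints at [-87.565, 21.807, 74.336, -0, 83.858, -12.336], TCP at [0.14, -0.532, 0.231] pointing down, gripper open.
Joint ranges: [-178.18, 178.18], [-50.72, 133.34], [12.68, 142.11], [-81.47, 261.47], [9.98, 163.14], [-165.26, 165.26]. Speed limits (degrees/s): [136.94, 136.94, 180, 180, 180, 180].

### API

Orientations are given as a 3x3 rotation matrix whose columns are the frame's x, y, z axes.
In Python, from rig import env, optics, spotter gives the robot as it stands.
- The arm moves only by the shell command python3 -m crank 'ROWS' [FORCE]. ROWS is JSON, one flat list of numbers, 5 for each row, row after row: the finger opening in cm, from 0 to 8.54, then the shift along the tool's x, y, z in cm, then the turn about the tool's z in rad. A call has exactly 8 rows; each row shifts and turns the commanded pose from where the row before left it, along the tool's axes as they then stand; what a row does not reach is not made up. A row lasts 1/12 s, in which the tool goes at most 41.7 mm and 7.16 degrees, less where a joint would pass 70% of its speed; a pose out of reach is approached as far as the arm can. A call is refused whole if a number of a shift passes 4.17 or a number of a turn 0.125, either way. A call with a gripper value outside its range is refused whole. The fingers move at their own pace and stop on an object; FORCE is the grip in N (left out, the last holds). Time passes only in rows, so rows that do not move let the fingers close, or fill a call up. It gives the time, the measured TCP pose, the force, the opening and the grip force at its end, in the units of the state.
- env.observe(): the state, without advancing time (a new reading comes with each control period).
- optics.get_image(name): name is "scene" or "top"; returns a dict with "color" (400x640x3 uint8, red, green, blue), "intrinsics" (3x3 intrinsics, pixels), "distortion" ([k1, k2, p1, p2, k3] as OpenCV has them; the pictures are not rectified), "pose" (4x4, takes a point from camera to world coordinates). Camera axes: x right, y up, looking along -z (the intrinsics and any distortion apply to the point x, -y, -z); pixel columns grow to the right and rows downward; lengths in m; the calibration is good to about 2 mm. A picture is of the moment at which its call begins. There is no depth.
- env.close_job(): hands the job in; it is judged then, once.
Trained networks look in a picture, given as the dict that the camera call returned (one of the last four; its "shot" number tells which), for a name from the list of things; names that differ only in an ending like _2 or _b are one class to them, and where a whole thing is asked for, a point or a joint stands for the part that bears it (a point fixed in the world has none). Each returns a list of dicts, best first, with "score" (0 to 1); they miss things now and then, are a little off and sometimes report something else, mostly with a low value. They report only what shows in the picture. A call takes as long as a camera call. They do not tell look-alikes from the thing itself.
- spotter.look_for(picture, query): "at" ([column, row] as shares, 0 to 1, of the picture: columns of its width, rows of its height, amid what is visible of it).
The state is a dict: "time_s": time; "q": joint angles; "qvel": joint speeds; "joint_efforts": joint torques, N m; "position": TCP position; "tool_rot": TCP orientation; "ft_force": force on the tool from outside, world axes, zero at the start; "wrist_torque": the same for the moment, N m; "grip_width": finger opening in m; "gripper_force": force on a finger pad.
Only numpy, scipy, OpenCV 4.12 (cv2) and the standard library are available. Lean on these libraries where they do the work, as an engineer would, in place of code of your own. Each camera call takes 0.05 s, during which the arm holds its last target. There are 200 camera calls.

## Working session

There is one attempt and no reset: what is moved stays moved. The work goes in short steps, Python scripts to look and compute and a shell command to move; the robot and the scene stay as the last step left them, time stands still between calls to the robot, and variables do not carry over. Pictures are saved under pics/ and viewed, at most 10 in all, crops included, and the job is handed in when it is done.

```bash
ls; mkdir -p pics; cat > h.py <<'E'
import numpy as np, cv2
from rig import env, optics, spotter
def snap(n,f=None):
    p=optics.get_image(n)
    if f: cv2.imwrite('pics/'+f,p['color'][:,:,::-1])
    return p
def ray(p,px):
    u=cv2.undistortPoints(np.array([[px]],float),np.array(p['intrinsics'],float),np.array(p['distortion'],float))[0,0]
    T=np.array(p['pose']); return T[:3,3],T[:3,:3]@np.array([u[0],-u[1],-1])
def at_z(p,px,z):
    o,d=ray(p,px); return o+d*(z-o[2])/d[2]
def proj(p,X):
    T=np.array(p['pose']); c=(np.atleast_2d(X)-T[:3,3])@T[:3,:3]; c=c*[1,-1,-1]
    return cv2.projectPoints(c,np.zeros(3),np.zeros(3),np.array(p['intrinsics'],float),np.array(p['distortion'],float))[0][:,0]
E
python3 - <<'E'
from h import *
a=snap('top','top0.png');b=snap('scene','scene0.png')
for n in ['stone','holder','jaw_tab','jaw_face','ramekin','bowl','glass','jar','candle','fruit']:
    for c,p in (('top',a),('scene',b)):
        print(n,c,[(round(r['score'],2),(np.array(r['at'])*[640,400]).round(0).tolist()) for r in spotter.look_for(p,n)[:3]])
for p in(a,b): print(np.array(p['pose']).round(3).tolist(),np.array(p['intrinsics']).round(0).tolist())
s=env.observe();print(s['time_s'],s['position'],np.round(s['tool_rot'],3).tolist())
E
```

```text
pics
stone top [(0.83, [436.0, 185.0]), (0.7, [375.0, 263.0]), (0.68, [264.0, 267.0])]
stone scene [(0.95, [397.0, 223.0]), (0.7, [289.0, 212.0]), (0.59, [236.0, 191.0])]
holder top [(0.58, [375.0, 143.0]), (0.36, [366.0, 197.0])]
holder scene [(0.85, [364.0, 250.0])]
jaw_tab top [(0.55, [299.0, 204.0])]
jaw_tab scene [(0.74, [337.0, 226.0]), (0.35, [285.0, 213.0]), (0.29, [292.0, 161.0])]
jaw_face top [(0.72, [297.0, 204.0])]
jaw_face scene [(0.67, [335.0, 225.0])]
ramekin top [(0.77, [309.0, 152.0]), (0.22, [298.0, 206.0])]
ramekin scene [(0.88, [292.0, 245.0])]
bowl top [(0.71, [376.0, 139.0])]
bowl scene [(0.73, [236.0, 223.0])]
glass top [(0.83, [269.0, 130.0]), (0.47, [267.0, 200.0])]
glass scene [(0.76, [303.0, 278.0]), (0.23, [364.0, 250.0])]
jar top [(0.65, [173.0, 263.0])]
jar scene [(0.65, [480.0, 244.0])]
candle top [(0.84, [446.0, 268.0])]
candle scene [(0.75, [291.0, 160.0])]
fruit top [(0.68, [316.0, 256.0])]
fruit scene [(0.92, [356.0, 199.0])]
[[0.028, 0.98, -0.199, 0.255], [-1.0, 0.028, -0.001, -0.01], [0.005, 0.199, 0.98, 1.503], [0.0, 0.0, 0.0, 1.0]] [[465.0, 0.0, 314.0], [0.0, 465.0, 199.0], [0.0, 0.0, 1.0]]
[[-0.703, -0.354, 0.617, 1.327], [0.711, -0.362, 0.603, 0.754], [0.01, 0.862, 0.506, 0.748], [0.0, 0.0, 0.0, 1.0]] [[411.0, 0.0, 325.0], [0.0, 411.0, 201.0], [0.0, 0.0, 1.0]]
1.1 [ 0.14023044 -0.53179929  0.23131727] [[0.967, 0.255, -0.0], [0.255, -0.967, 0.0], [-0.0, -0.0, -1.0]]
```

```bash
python3 - <<'E'
import cv2
a=cv2.imread('pics/top0.png')[90:310,140:500]; cv2.imwrite('pics/top0c.png',cv2.resize(a,None,fx=2.2,fy=2.2,interpolation=cv2.INTER_CUBIC))
b=cv2.imread('pics/scene0.png')[120:320,200:520]; cv2.imwrite('pics/scene0c.png',cv2.resize(b,None,fx=2.5,fy=2.5,interpolation=cv2.INTER_CUBIC))
E
```

```text
(no output)
```

View pics/top0c.png

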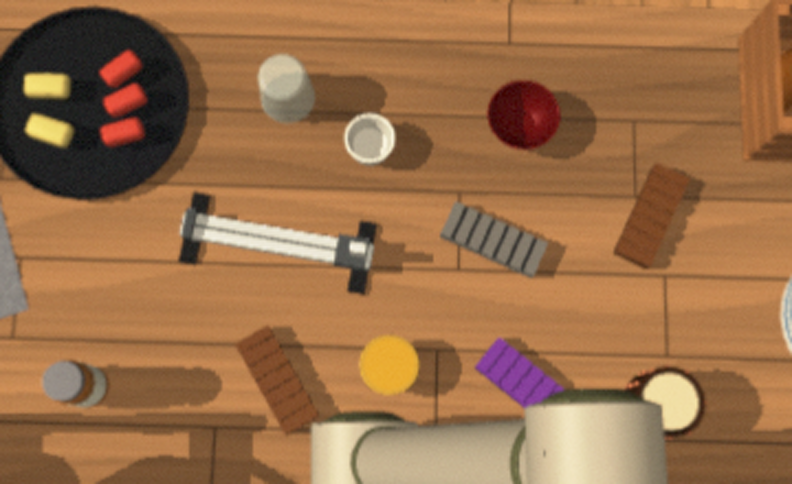

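View pics/scene0c.png

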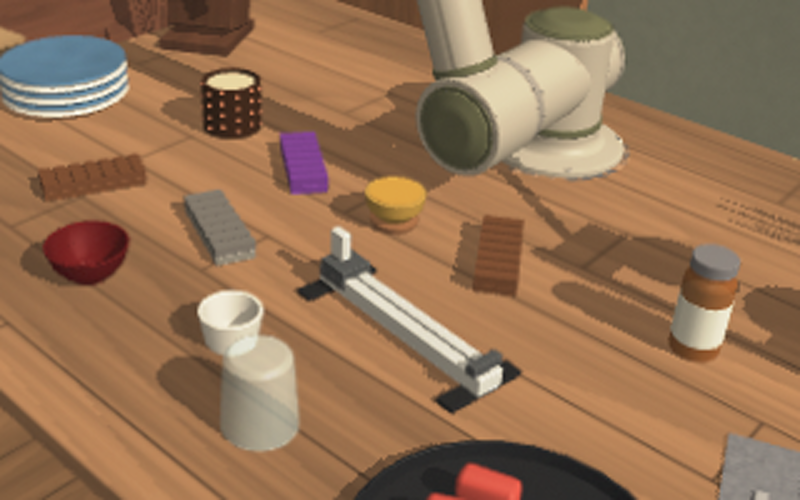

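Grey grooved bar at top-crop (495,240), i.e. full (365,199), and at scene-crop (220,226). The look-alikes are two brown bars at (652,215) and (278,380) and a purple one at (520,375). The grey one fits the description: it is grey with six dark grooves facing up. The holder runs from the stop at (190,220) to the jaw at (355,250).

```bash
python3 - <<'E'
from h import *
p=snap('top'); im=p['color']; q=snap('scene')
hsv=cv2.cvtColor(im,cv2.COLOR_RGB2HSV)
m=np.zeros(im.shape[:2],np.uint8); m[175:222,335:395]=1
m&=((hsv[:,:,1]<70)).astype(np.uint8)
m=cv2.morphologyEx(m,cv2.MORPH_CLOSE,np.ones((5,5)))
c=max(cv2.findContours(m,0,1)[0],key=cv2.contourArea)
pts=np.array([at_z(p,x[0].astype(float),.026)[:2] for x in c])
r=cv2.minAreaRect((pts*1000).astype(np.float32)); print('stone',r); bp=cv2.boxPoints(r);print(bp)
# holder light beam
m=np.zeros(im.shape[:2],np.uint8); m[180:225,220:305]=1
m&=((hsv[:,:,1]<60)&(hsv[:,:,2]>150)).astype(np.uint8); m=cv2.morphologyEx(m,cv2.MORPH_CLOSE,np.ones((5,5)))
c=max(cv2.findContours(m,0,1)[0],key=cv2.contourArea)
pts=np.array([at_z(p,x[0].astype(float),.030)[:2] for x in c])
r2=cv2.minAreaRect((pts*1000).astype(np.float32)); print('beam',r2)
for n,ct,h in [('ramekin',(309,152),.045),('bowl',(376,139),.05),('glass',(269,128),.09),('jar',(173,263),.1),('candle',(446,270),.085),('fruit',(316,256),.04),('purple',(376,260),.026),('brownR',(436,185),.026),('tab',(304,204),.08),('stopcorner?',(229,191),.044)]:
    print(n,at_z(p,ct,h)[:2].round(3))
P=np.c_[bp/1000,[.026]*4]
im2=im.copy()
for x,y in proj(p,P): cv2.circle(im2,(int(round(x)),int(round(y))),1,(0,255,0),-1)
B=np.c_[cv2.boxPoints(r2)/1000,[.03]*4]
for x,y in proj(p,B): cv2.circle(im2,(int(round(x)),int(round(y))),1,(255,0,255),-1)
s2=q['color'].copy()
for C,k in((P,(0,255,0)),(B,(255,0,255))):
    for x,y in proj(q,C): cv2.circle(s2,(int(round(x)),int(round(y))),1,k,-1)
A=cv2.resize(im2[170:240,210:410],None,fx=4,fy=4,interpolation=cv2.INTER_CUBIC)
S=cv2.resize(s2[185:285,250:450],None,fx=4,fy=3,interpolation=cv2.INTER_CUBIC)
cv2.imwrite('pics/chk.png',np.vstack([A,S])[:,:,::-1])
E
```

```text
stone ((562.05224609375, -170.00149536132812), (146.90933227539062, 55.859039306640625), 66.8300552368164)
[[ 507.47403 -226.54231]
 [ 558.8276  -248.52058]
 [ 616.6305  -113.46068]
 [ 565.2769   -91.48241]]
beam ((553.665771484375, 166.32528686523438), (210.51611328125, 37.90873336791992), 81.7525634765625)
ramekin [0.708 0.013]
bowl [ 0.757 -0.205]
glass [0.77  0.143]
jar [0.334 0.408]
candle [ 0.336 -0.412]
fruit [ 0.371 -0.019]
purple [ 0.365 -0.209]
brownR [ 0.613 -0.404]
tab [0.528 0.023]
stopcorner? [0.57  0.266]
```

View pics/chk.png

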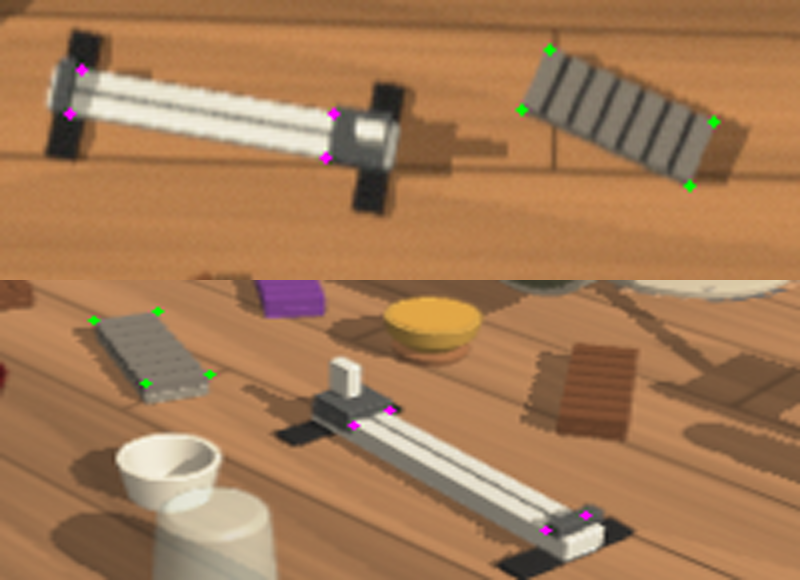

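The crop shows the grey grooved stone with the fit corners on it (stone centre about (0.562,-0.170), axis 67°). The holder fit also matches in both views. The grey one is confirmed. Next I turn the tool to line up with it and go above its holder-side end.

```bash
cat > d.py <<'E'
# usage: d.py x y z yaw_deg  -> remaining shift in tool axes (cm) after the turn, and turn (rad)
from h import *; import sys
a=[float(v) for v in sys.argv[1:5]]; s=env.observe(); R=np.array(s['tool_rot']); P=np.array(s['position'])
yaw=np.degrees(np.arctan2(R[1,0],R[0,0])); t=-np.radians(a[3]-yaw); e=np.array(a[:3])-P
y=np.radians(a[3]); T=np.array([[np.cos(y),np.sin(y),0],[np.sin(y),-np.cos(y),0],[0,0,-1.]])
print('t',round(s['time_s'],2),'pos',P.round(4),'yaw',round(yaw,2),'w',round(s['grip_width'],4),'gf',round(s['gripper_force'],1),'F',np.round(s['ft_force'],1),'| turn',round(t,3),'shift cm (turned axes)',(T.T@e*100).round(2),'(now axes)',(R.T@e*100).round(2))
E
python3 -m crank '[8.54,0,0,0,-0.1135, 8.54,0,0,0,-0.1135, 8.54,0,0,0,-0.1135, 8.54,0,0,0,-0.1135, 8.54,0,0,0,-0.1135, 8.54,0,0,0,-0.1135, 8.54,0,0,0,-0.1135, 8.54,0,0,0,-0.1135]' 20
python3 -m crank '[8.54,3.4,1.5,0,0, 8.54,3.4,1.5,0,0, 8.54,3.4,1.5,0,0, 8.54,3.4,1.5,0,0, 8.54,3.4,1.5,0,0, 8.54,3.4,1.5,0,0, 8.54,3.4,1.5,0,0, 8.54,3.4,1.5,0,0]'
python3 -m crank '[8.54,3.4,1.5,0,0, 8.54,3.4,1.5,0,0, 8.54,3.4,1.5,0,0, 8.54,3.4,1.5,0,0, 8.54,3.4,1.5,0,0, 8.54,3.4,1.5,0,0, 8.54,3.4,1.5,0,0, 8.54,0,0,0,0]'
python3 d.py 0.5855 -0.114 0.06 66.8
```

```text
time_s: 1.87
position: [0.1402, -0.5318, 0.2313]
tool_rot: [[0.389, 0.921, 0.0], [0.921, -0.389, 0.0], [0.0, -0.0, -1.0]]
ft_force: [0.3, 0.0, -0.4]
grip_width: 0.0855
gripper_force: 0.0
time_s: 2.53
position: [0.3587, -0.3276, 0.2315]
tool_rot: [[0.394, 0.919, 0.0], [0.919, -0.394, -0.0], [-0.0, 0.0, -1.0]]
ft_force: [0.1, 0.3, 0.1]
grip_width: 0.0854
gripper_force: 0.0
time_s: 3.2
position: [0.5512, -0.1475, 0.2309]
tool_rot: [[0.389, 0.921, 0.001], [0.921, -0.389, 0.001], [0.002, 0.001, -1.0]]
ft_force: [-0.5, -0.3, 0.2]
grip_width: 0.0852
gripper_force: 0.0
t 3.2 pos [ 0.5512 -0.1475  0.2309] yaw 67.09 w 0.0852 gf 0.0 F [-0.5 -0.3  0.2] | turn 0.005 shift cm (turned axes) [ 4.43  1.84 17.09] (now axes) [ 4.4   1.85 17.1 ]
```

```bash
python3 -m crank '[8.54,1.5,0.6,2.5,0, 8.54,1.5,0.6,2.5,0, 8.54,1.4,0.6,2.5,0, 8.54,0,0,2.5,0, 8.54,0,0,2.5,0, 8.54,0,0,2.5,0, 8.54,0,0,2,0, 8.54,0,0,0,0]' >/dev/null
python3 d.py 0.5855 -0.114 0.005 66.8
python3 - <<'E'
from h import *
p=snap('scene'); print([ (round(r['score'],2),(np.array(r['at'])*[640,400]).round()) for r in spotter.look_for(p,'stone')[:2]])
cv2.imwrite('pics/a1.png',cv2.resize(p['color'][140:260,220:380],None,fx=4,fy=4)[:,:,::-1])
E
```

```text
t 3.87 pos [ 0.5799 -0.1178  0.0575] yaw 66.79 w 0.0855 gf 0.0 F [-0.9 -1.  -0.8] | turn -0.0 shift cm (turned axes) [0.57 0.37 5.25] (now axes) [0.57 0.41 5.25]
[(0.92, array([398., 224.])), (0.89, array([238., 191.]))]
```

View pics/a1.png

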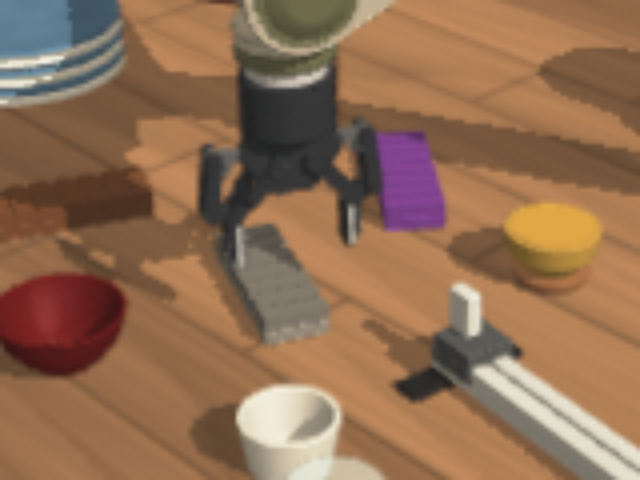

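The gripper sits above the A end, square to the stone, with a finger on either side. I descend and close lightly.

```bash
python3 -m crank '[8.54,0.55,0.4,2,0, 8.54,0,0,1.5,0, 8.54,0,0,1.2,0, 8.54,0,0,0.5,0, 5,0,0,0,0, 5,0,0,0,0, 5,0,0,0,0, 5,0,0,0,0]' 20 >/dev/null
python3 -m crank '[5,0,0,0,0, 5,0,0,0,0, 5,0,0,0,0, 5,0,0,0,0, 5,0,0,0,0, 5,0,0,0,0, 5,0,0,0,0, 5,0,0,0,0]' 20 >/dev/null
python3 d.py 0.5855 -0.114 0.005 66.8
```

```text
t 5.3 pos [ 0.5883 -0.1152  0.0109] yaw 66.78 w 0.0544 gf 21.5 F [-1.4  0.5  5.5] | turn -0.0 shift cm (turned axes) [-0.   -0.31  0.59] (now axes) [-0.   -0.31  0.59]
```

```bash
python3 -m crank '[5,-0.15,0,-0.88,0, 5,-0.15,0,-0.88,0, 5,-0.25,0,-0.86,0, 5,-0.25,0,-0.86,0, 5,-0.36,0,-0.82,0, 5,-0.36,0,-0.82,0, 5,-0.47,0,-0.76,0, 5,-0.47,0,-0.76,0]' 20 >/dev/null
python3 d.py 0.5855 -0.114 0.005 66.8
python3 - <<'E'
from h import *
p=snap('scene')
cv2.imwrite('pics/a2.png',cv2.resize(p['color'][140:260,220:380],None,fx=4,fy=4)[:,:,::-1])
E
```

```text
t 5.97 pos [ 0.5777 -0.138   0.0765] yaw 66.79 w 0.0544 gf 22.1 F [ 1.4  0.1 -5.3] | turn -0.0 shift cm (turned axes) [ 2.51 -0.23  7.15] (now axes) [ 2.51 -0.23  7.15]
```

View pics/a2.png

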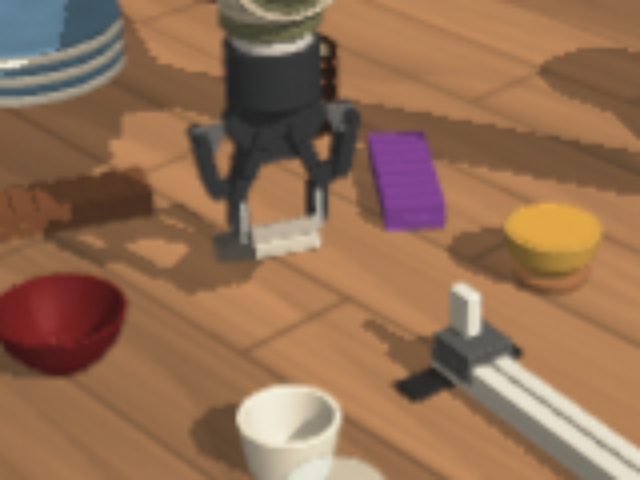

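The stone's A end is raised and the stone is seen nearly end-on, which is what about 30° of tilt should look like. It pivots in the pads. I continue the arc to upright.

```bash
python3 -m crank '[5,-0.56,0,-0.7,0, 5,-0.56,0,-0.7,0, 5,-0.65,0,-0.62,0, 5,-0.65,0,-0.62,0, 5,-0.72,0,-0.53,0, 5,-0.72,0,-0.53,0, 5,-0.79,0,-0.43,0, 5,-0.79,0,-0.43,0]' 20 >/dev/null
python3 d.py 0.5855 -0.114 0.005 66.8
python3 -m crank '[5,-0.83,0,-0.33,0, 5,-0.83,0,-0.33,0, 5,-0.87,0,-0.22,0, 5,-0.87,0,-0.22,0, 5,-0.88,0,-0.1,0, 5,-0.88,0,-0.1,0, 5,-0.89,0,0,0, 5,-0.89,0,0,0]' 20 >/dev/null
python3 d.py 0.5855 -0.114 0.005 66.8
python3 - <<'E'
from h import *
p=snap('scene'); print(env.observe()['wrist_torque'])
cv2.imwrite('pics/a3.png',cv2.resize(p['color'][120:240,220:380],None,fx=4,fy=4)[:,:,::-1])
E
```

```text
t 6.68 pos [ 0.5562 -0.1883  0.1217] yaw 66.79 w 0.0545 gf 22.1 F [-0.4  0.5 -4.5] | turn -0.0 shift cm (turned axes) [ 7.99 -0.23 11.67] (now axes) [ 7.99 -0.23 11.67]
t 7.35 pos [ 0.5288 -0.2521  0.1342] yaw 66.79 w 0.0542 gf 22.1 F [ 0.5 -0.7 -5. ] | turn -0.0 shift cm (turned axes) [14.92 -0.23 12.92] (now axes) [14.92 -0.23 12.92]
[-0.20229614  0.03908103 -0.04696599]
```

View pics/a3.png

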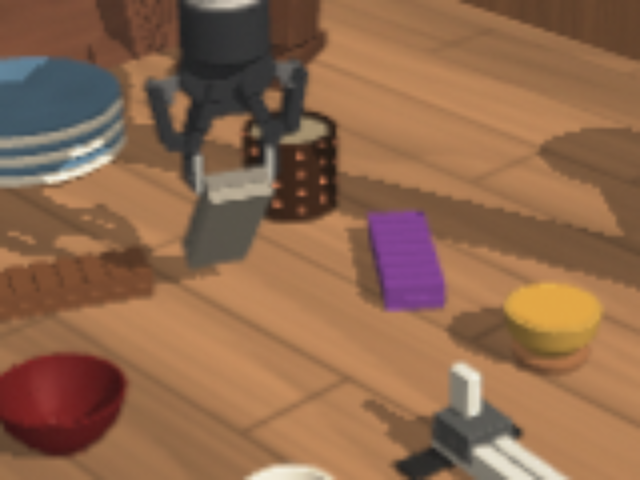

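Stone held by its A end, smooth face towards the camera, its corners at about (271,170), (287,168), (267,186) and (282.5,185). I fit its tilt.

```bash
cat > tilt.py <<'E'
# fit tilt of held stone from smooth-face corners in scene pixels: A-right.. order: Aleft,Aright,Bleft,Bright
from h import *; from scipy.optimize import least_squares
def fit(p,obs,d,P,th0):
    d=np.append(d,0);up=np.array([0,0,1.]);w=np.array([d[1],-d[0],0])  # w: to world +x side
    def X(v):
        th,s,z=v; a=np.cos(th)*d+np.sin(th)*up      # B->A axis
        A=np.array([P[0],P[1],0])+s*d+z*up           # A end centre of smooth face
        return np.array([A-.0275*w,A+.0275*w,A-.15*a-.0275*w,A-.15*a+.0275*w])
    f=lambda v:np.r_[(proj(p,X(v))-obs).ravel(),(v[1])*50]
    r=least_squares(f,[th0,0,P[2]+.03]); return np.degrees(r.x[0]),r.x[1:].round(3),r.fun.round(1),X(r.x).round(3)
E
python3 - <<'E'
from tilt import *
p=snap('scene'); s=env.observe(); P=np.array(s['position'])
d=np.array([np.cos(np.radians(66.8)),np.sin(np.radians(66.8))])
c=np.array([[205,200],[268,192],[187,265],[250,262]])/4+[220,120]
# left in image = world +x side?
for o in (c,c[[1,0,3,2]]):
  for t in(.8,1.5,2): print(fit(p,o,d,P,t))
E
```

```text
(np.float64(50.32360463734336), array([0.009, 0.131]), array([ 15.1,  -2.3, -16.1,   2.3,  13. ,  -1.2, -16.8,   2.1,   0.4]), array([[ 0.507, -0.234,  0.131],
       [ 0.557, -0.255,  0.131],
       [ 0.469, -0.322,  0.016],
       [ 0.52 , -0.343,  0.016]]))
(np.float64(50.323572683059844), array([0.009, 0.131]), array([ 15.1,  -2.3, -16.1,   2.3,  13. ,  -1.2, -16.8,   2.1,   0.4]), array([[ 0.507, -0.234,  0.131],
       [ 0.557, -0.255,  0.131],
       [ 0.469, -0.322,  0.016],
       [ 0.52 , -0.343,  0.016]]))
(np.float64(50.32359909997256), array([0.009, 0.131]), array([ 15.1,  -2.3, -16.1,   2.3,  13. ,  -1.2, -16.8,   2.1,   0.4]), array([[ 0.507, -0.234,  0.131],
       [ 0.557, -0.255,  0.131],
       [ 0.469, -0.322,  0.016],
       [ 0.52 , -0.343,  0.016]]))
(np.float64(50.168062406586394), array([0.023, 0.138]), array([ 0.4, -0.5,  0.6,  0.1, -1.8, -0.6, -0.3,  1.2,  1.1]), array([[ 0.512, -0.221,  0.138],
       [ 0.563, -0.243,  0.138],
       [ 0.474, -0.309,  0.023],
       [ 0.525, -0.331,  0.023]]))
(np.float64(50.16806151027695), array([0.023, 0.138]), array([ 0.4, -0.5,  0.6,  0.1, -1.8, -0.6, -0.3,  1.2,  1.1]), array([[ 0.512, -0.221,  0.138],
       [ 0.563, -0.243,  0.138],
       [ 0.474, -0.309,  0.023],
       [ 0.525, -0.331,  0.023]]))
(np.float64(50.168062135189), array([0.023, 0.138]), array([ 0.4, -0.5,  0.6,  0.1, -1.8, -0.6, -0.3,  1.2,  1.1]), array([[ 0.512, -0.221,  0.138],
       [ 0.563, -0.243,  0.138],
       [ 0.474, -0.309,  0.023],
       [ 0.525, -0.331,  0.023]]))
```

The stone stuck at about 50° from pad friction and is off the table. I'll carry it over the holder, lean its lower end on the fixed jaw tab to swing it past vertical, then lay it down toward −x with its lower end at the stop.

```bash
python3 -m crank '[5,0,0,-0.5,0, 5,0,0,-1.2,0, 5,0,0,-1.6,-0.065, 5,0,0,-1.6,-0.065, 5,0,0,-1.6,-0.065, 5,0,0,-1.2,-0.066, 5,0,0,-0.5,0, 5,0,0,0,0]' 20 >/dev/null
python3 d.py 0.5503 0.1428 0.215 81.75
```

```text
t 8.12 pos [ 0.5296 -0.2511  0.2176] yaw 81.67 w 0.0544 gf 22.5 F [-0.5  0.  -5.3] | turn -0.001 shift cm (turned axes) [39.27 -3.61  0.26] (now axes) [39.27 -3.66  0.21]
```

```bash
python3 -m crank '[5,1,-0.2,0,0, 5,1.8,-0.2,0,0, 5,2.4,-0.2,0,0, 5,2.9,-0.3,0,0, 5,2.9,-0.3,0,0, 5,2.9,-0.3,0,0, 5,2.9,-0.3,0,0, 5,2.9,-0.3,0,0]' 20 >/dev/null
python3 -m crank '[5,2.9,-0.3,0,0, 5,2.9,-0.3,0,0, 5,2.9,-0.3,0,0, 5,2.9,-0.3,0,0, 5,2.6,-0.2,0,0, 5,2.2,-0.1,0,0, 5,1.8,0,0,0, 5,1.3,0,0,0]' 20 >/dev/null
python3 -m crank '[5,0,0,0,0, 5,0,0,0.5,0, 5,0,0,1,0, 5,0,0,1,0, 5,0,0,1,0, 5,0,0,0.8,0, 5,0,0,0.4,0, 5,0,0,0,0]' 20 >/dev/null
python3 d.py 0.5503 0.1428 0.156 81.75
python3 - <<'E'
from h import *
p=snap('scene','full4.png')
cv2.imwrite('pics/a4.png',cv2.resize(p['color'][110:270,270:450],None,fx=3.7,fy=3.7)[:,:,::-1])
E
```

```text
t 10.12 pos [0.5494 0.1415 0.168 ] yaw 81.72 w 0.0546 gf 22.4 F [ 0.3  0.3 -5.5] | turn -0.001 shift cm (turned axes) [0.14 0.07 1.2 ] (now axes) [0.14 0.07 1.2 ]
```

View pics/a4.png

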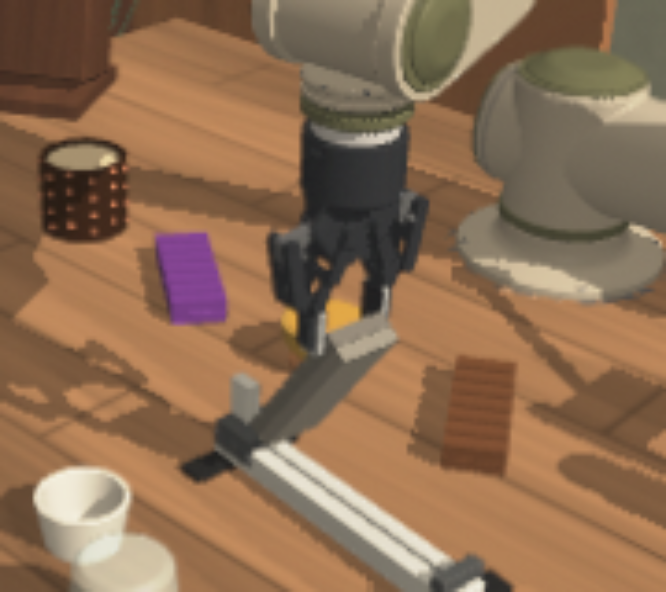

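The stone hangs tilted over the beam, B end at crop (260,443) just in front of the jaw and tab (240,395). I fit the tilt again with the yaw now 81.7°.

```bash
python3 - <<'E'
from tilt import *
p=snap('scene'); s=env.observe(); P=np.array(s['position'])
d=np.array([np.cos(np.radians(81.7)),np.sin(np.radians(81.7))])
c=np.array([[397,340],[342,360],[302,432],[262,447]])/3.7+[270,110]
r=fit(p,c,d,P,.8); print(r[:3]); 
h=np.array([.1435,.9897]); O=np.array([.5537,.1666])
for X in r[3]: print(((X[:2]-O)@h).round(3),X[2])
print('tcp',(P[:2]-O)@h)
E
```

```text
(np.float64(55.14563344910707), array([0.027, 0.173]), array([-0.9,  0.1, -0.9,  0.8,  2.6, -1.6, -0.6,  0.4,  1.4]))
0.002 0.173
0.002 0.173
-0.083 0.05
-0.084 0.05
tcp -0.02514724337166621
```

```bash
python3 -m crank '[5,-0.8,0.07,0.1,0, 5,-0.8,0,0.1,0, 5,-0.8,0,0.1,0, 5,-0.98,0,-0.56,0, 5,-0.98,0,-0.56,0, 5,-1.07,0,-0.39,0, 5,-1.07,0,-0.39,0, 5,0,0,0,0]' 20 >/dev/null
python3 d.py 0.5503 0.1428 0.156 81.75
python3 -m crank '[5,-1.11,0,-0.2,0, 5,-1.11,0,-0.2,0, 5,-1.13,0,0,0, 5,-1.13,0,0,0, 5,-1.12,0,0,0, 5,-1.12,0,0,0, 5,-1.1,0,0,0, 5,-1.1,0,0,0]' 20 >/dev/null
python3 d.py 0.5503 0.1428 0.156 81.75
python3 - <<'E'
from h import *
p=snap('scene','full5.png')
cv2.imwrite('pics/a5.png',cv2.resize(p['color'][110:270,270:450],None,fx=3.7,fy=3.7)[:,:,::-1])
E
```

```text
t 10.88 pos [0.5414 0.0754 0.1866] yaw 81.64 w 0.0539 gf 22.0 F [-0.2  2.2 -3.7] | turn -0.002 shift cm (turned axes) [ 6.8  -0.09  3.06] (now axes) [ 6.8  -0.11  3.06]
t 11.55 pos [ 0.5281 -0.012   0.1891] yaw 81.75 w 0.0539 gf 22.0 F [ 0.8  2.6 -5.1] | turn -0.0 shift cm (turned axes) [15.63 -0.02  3.31] (now axes) [15.63 -0.02  3.32]
```

View pics/a5.png

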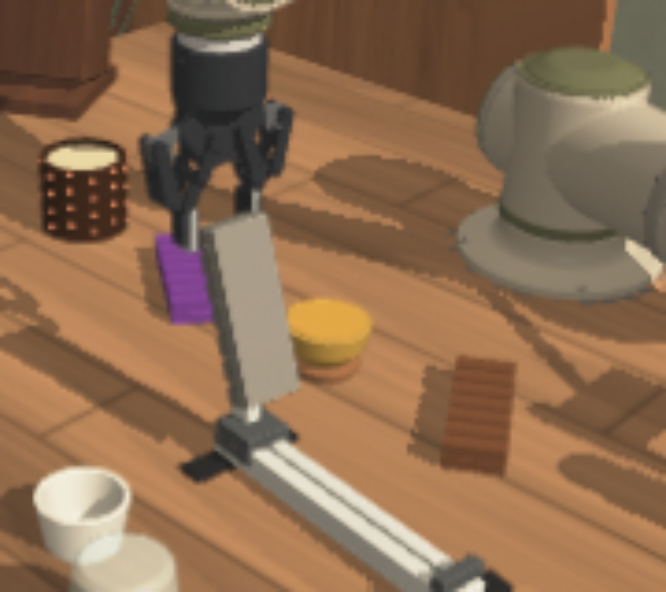

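The stone now leans past vertical with its smooth face to the camera. Smooth-face corners are at crop (215,228), (268,212), (245,407) and (298,388).

```bash
python3 - <<'E'
from tilt import *
p=snap('scene'); s=env.observe(); P=np.array(s['position'])
d=np.array([np.cos(np.radians(81.75)),np.sin(np.radians(81.75))])
c=np.array([[268,212],[215,228],[298,388],[245,407]])/3.7+[270,110]
r=fit(p,c,d,P,2); print(r[:3]); 
h=np.array([.1435,.9897]); O=np.array([.5537,.1666])
for X in r[3]: print(((X[:2]-O)@h).round(3),((X[:2]-O)@[h[1],-h[0]]).round(3),X[2])
print('tcp',(P[:2]-O)@h,(P[:2]-O)@[h[1],-h[0]])
E
```

```text
(np.float64(107.65168479884618), array([0.033, 0.222]), array([ 0. , -0.3, -0.4,  0.2, -0.1, -0.3,  0.1,  0.4,  1.6]))
-0.148 -0.027 0.222
-0.148 0.028 0.222
-0.103 -0.027 0.079
-0.103 0.028 0.079
tcp -0.1809715771337106 0.0005233136614745461
```

At 108°, with tiny residuals, it is well past vertical. I lift off the tab and carry it gently towards the stop.

```bash
python3 -m crank '[5,0,0,-0.4,0, 5,0,0,-0.8,0, 5,0,0,-0.9,0, 5,0,0,-0.6,0, 5,0.4,0,-0.3,0, 5,0.8,0,0,0, 5,1.2,0,0,0, 5,1.6,0,0,0]' 20 >/dev/null
python3 -m crank '[5,2,0,0,0, 5,2.2,0,0,0, 5,2.2,0,0,0, 5,2.2,0,0,0, 5,2,0,0,0, 5,1.8,0,0,0, 5,1.4,0,0,0, 5,1,0,0,0]' 20 >/dev/null
python3 -m crank '[5,0.6,0,0.3,0, 5,0.4,0,0.6,0, 5,0,0,1,0, 5,0,0,1.2,0, 5,0,0,1.2,0, 5,0,0,1,0, 5,0,0,0.6,0, 5,0,0,0.3,0]' 20 >/dev/null
python3 d.py 0.5566 0.1864 0.154 81.75
python3 - <<'E'
from h import *
p=snap('scene','full6.png')
cv2.imwrite('pics/a6.png',cv2.resize(p['color'][140:300,300:480],None,fx=3.7,fy=3.7)[:,:,::-1])
E
```

```text
t 13.65 pos [0.5565 0.1845 0.156 ] yaw 81.71 w 0.0537 gf 28.1 F [ 0.4  0.6 -4. ] | turn -0.001 shift cm (turned axes) [ 0.19 -0.01  0.2 ] (now axes) [ 0.19 -0.01  0.2 ]
```

View pics/a6.png

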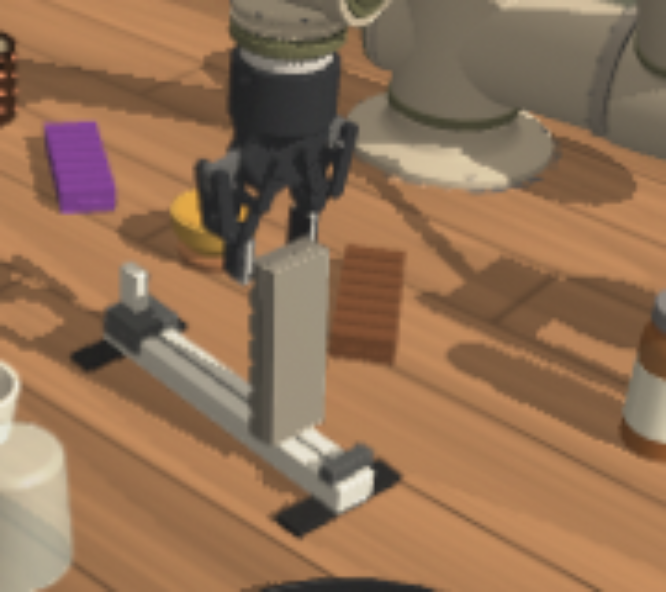

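The stone is over the beam, close to the stop, and looks more upright now. Smooth-face corners are at crop (270,272), (328,248), (272,440) and (324,415).

```bash
cat > f.py <<'E'
from tilt import *; import sys
def run(c,th0):
    p=snap('scene'); s=env.observe(); P=np.array(s['position'])
    d=np.array([np.cos(np.radians(81.75)),np.sin(np.radians(81.75))])
    r=fit(p,c,d,P,th0); print(r[:3],s['wrist_torque'].round(2) if hasattr(s['wrist_torque'],'round') else s['wrist_torque'])
    h=np.array([.1435,.9897]); O=np.array([.5537,.1666]); th=np.radians(r[0])
    for X in r[3][[0,2]]:
        q=np.array([(X[:2]-O)@h,X[2]]); print('smooth',q.round(3),'groove',(q+.026*np.array([-np.sin(th),np.cos(th)])).round(3))
    print('tcp',((P[:2]-O)@h).round(4),P[2].round(4))
E
python3 - <<'E'
from f import *
run(np.array([[328,248],[270,272],[324,415],[272,440]])/3.7+[300,140],1.7)
E
```

```text
(np.float64(94.77695635470604), array([0.031, 0.183]), array([-0. , -0.9,  0.6, -0.9, -0.6,  0.8, -0.7,  1.3,  1.5])) [-0.12  0.01  0.02]
smooth [0.049 0.183] groove [0.023 0.181]
smooth [0.062 0.034] groove [0.036 0.032]
tcp 0.0184 0.157
```

```bash
python3 -m crank '[5,0,0,0.35,0, 5,-0.95,0,0.25,0, 5,-0.95,0,0.25,0, 5,-0.95,0,0.25,0, 5,-0.79,0,0.41,0, 5,-0.79,0,0.41,0, 5,-0.79,0,0.41,0, 5,-0.79,0,0.41,0]' 20 >/dev/null
python3 d.py 0.5566 0.1864 0.154 81.75
python3 - <<'E'
from h import *
p=snap('scene','full7.png')
cv2.imwrite('pics/a7.png',cv2.resize(p['color'][140:300,280:460],None,fx=3.7,fy=3.7)[:,:,::-1])
im=p['color'];
# compact numeric look: grey smooth-face mask (low saturation) corners
hsv=cv2.cvtColor(im,cv2.COLOR_RGB2HSV); print(hsv[225,365:395:5].tolist())
E
```

```text
t 14.42 pos [0.5504 0.1242 0.1332] yaw 81.72 w 0.0537 gf 23.5 F [-1.3 -5.7  8.8] | turn -0.0 shift cm (turned axes) [ 6.24 -0.27 -2.08] (now axes) [ 6.24 -0.26 -2.08]
[[19, 50, 178], [19, 50, 178], [19, 49, 177], [13, 130, 163], [13, 124, 121], [12, 145, 125]]
```

```bash
cat > g.py <<'E'
from f import *
def corners(p,seed):
    im=cv2.cvtColor(p['color'],cv2.COLOR_RGB2BGR); m=np.zeros((402,642),np.uint8)
    cv2.floodFill(im,m,seed,0,(7,7,7),(7,7,7),4|cv2.FLOODFILL_FIXED_RANGE|cv2.FLOODFILL_MASK_ONLY|(255<<8))
    m=cv2.morphologyEx(m[1:-1,1:-1],cv2.MORPH_OPEN,np.ones((3,3)))
    c=max(cv2.findContours(m,0,1)[0],key=cv2.contourArea); a=cv2.contourArea(c)
    q=cv2.approxPolyDP(cv2.convexHull(c),4,True)[:,0]; print('area',a,q.tolist(),cv2.boundingRect(c)); return q
E
python3 - <<'E'
from g import *
p=snap('scene'); corners(p,(370,225))
E
```

```text
area 712.0 [[368, 202], [385, 247], [375, 255], [358, 210]] (358, 202, 28, 54)
```

```bash
python3 - <<'E'
from g import *
# order Aleft(image right), Aright, Bleft, Bright ; widen by erosion ~1px
run(np.array([[369,201],[357,210],[386.5,247],[375,256]]),2.2)
E
```

```text
(np.float64(126.51124674541822), array([0.021, 0.168]), array([ 0.6, -0.6, -2.2, -3.7,  1.7,  3.2, -1.1,  1.5,  1. ])) [-0.78  0.04 -0.03]
smooth [-0.022  0.168] groove [-0.043  0.153]
smooth [0.068 0.048] groove [0.047 0.033]
tcp -0.0427 0.1329
```

```bash
python3 -m crank '[5,0.1,0,0.4,0, 5,0.1,0,0.5,0, 5,0.1,0,0.5,0, 5,0.1,0,0.5,0, 5,0.1,0,0.5,0, 5,0.1,0,0.5,0, 5,0.1,0,0.5,0, 5,0,0,0.3,0]' 20 >/dev/null
python3 d.py 0.5566 0.1864 0.154 81.75
python3 - <<'E'
from g import *
p=snap('scene'); 
q=corners(p,(370,232))
E
```

```text
t 15.23 pos [0.5505 0.1321 0.0943] yaw 81.73 w 0.0539 gf 47.7 F [-0.8 -5.1  4.7] | turn -0.0 shift cm (turned axes) [ 5.46 -0.18 -5.97] (now axes) [ 5.46 -0.15 -5.97]
area 726.0 [[359, 214], [371, 212], [395, 255], [382, 260]] (358, 211, 38, 50)
```

```bash
python3 - <<'E'
from g import *
run(np.array([[371,209],[357,215],[396,255],[382,261]]),2.4)
E
```

```text
(np.float64(140.65837520197505), array([0.017, 0.145]), array([-0.4, -0.9, -1.1, -0.7,  0.6,  0.1,  0.3,  1.6,  0.9])) [-0.14 -0.38 -0.19]
smooth [-0.018  0.145] groove [-0.034  0.125]
smooth [0.099 0.05 ] groove [0.082 0.03 ]
tcp -0.0345 0.0937
```

```bash
python3 -m crank '[5,0,0,0.4,0, 5,0,0,0.5,0, 5,0,0,0.5,0, 5,0,0,0.5,0, 5,0,0,0.5,0, 5,0,0,0.5,0, 5,0,0,0.5,0, 5,0,0,0.3,0]' 20 >/dev/null
python3 d.py 0.5566 0.1864 0.154 81.75
python3 - <<'E'
from g import *
p=snap('scene'); 
q=corners(p,(375,237))
E
```

```text
t 16.0 pos [0.548  0.1302 0.055 ] yaw 81.8 w 0.0539 gf 65.7 F [ -7.9 -21.6   7.7] | turn 0.001 shift cm (turned axes) [ 5.68  0.04 -9.9 ] (now axes) [ 5.63  0.02 -9.93]
area 658.0 [[356, 224], [368, 220], [398, 256], [385, 261]] (356, 220, 43, 42)
```

```bash
python3 -m crank '[5,-0.2,0,0,0, 5,-0.2,0,0.2,0, 5,-0.2,0,0.4,0, 5,0,0,0.4,0, 5,0,0,0.4,0, 5,0,0,0.4,0, 5,0,0,0.2,0, 5,0,0,0,0]' 20 >/dev/null
python3 d.py 0.5566 0.1864 0.154 81.75
python3 - <<'E'
from g import *
p=snap('scene'); 
q=corners(p,(375,240))
E
```

```text
t 16.72 pos [0.5485 0.126  0.0351] yaw 81.72 w 0.0539 gf 68.5 F [-0.6 -5.8  2.4] | turn -0.001 shift cm (turned axes) [  6.1   -0.06 -11.89] (now axes) [  6.08  -0.07 -11.89]
area 603.5 [[354, 228], [366, 224], [397, 256], [385, 261]] (354, 224, 44, 38)
```

```bash
python3 - <<'E'
from g import *
run(np.array([[367,222.5],[353,228.5],[399,256],[385,262]]),2.8)
E
```

```text
(np.float64(167.19193777986308), array([0.006, 0.089]), array([-1.5, -0.6, -1.8, -0.3,  1.5, -0.3,  1.1,  1.3,  0.3])) [-0.4  -0.03 -0.15]
smooth [-0.035  0.089] groove [-0.041  0.064]
smooth [0.112 0.055] groove [0.106 0.03 ]
tcp -0.0409 0.0355
```

```bash
python3 -m crank '[5,0,0,0.2,0, 5,0,0,0.3,0, 5,0,0,0.3,0, 5,0,0,0.3,0, 5,0,0,0.3,0, 5,0,0,0.3,0, 5,0,0,0.2,0, 5,0,0,0,0]' 20 >/dev/null
python3 d.py 0.5566 0.1864 0.154 81.75
python3 - <<'E'
from g import *
p=snap('scene'); 
q=corners(p,(375,244))
E
```

```text
t 17.48 pos [0.5476 0.1256 0.0159] yaw 81.77 w 0.0541 gf 73.1 F [-3.3 -9.2  2.3] | turn 0.0 shift cm (turned axes) [  6.15   0.02 -13.81] (now axes) [ 6.120e+00 -1.000e-02 -1.382e+01]
area 529.0 [[354, 232], [364, 228], [396, 255], [385, 261]] (354, 228, 43, 34)
```

```bash
python3 - <<'E'
from g import *
h=np.array([.1435,.9897]); w=np.array([.9897,-.1435]); O=np.array([.5537,.1666]); p=snap('scene')
f=lambda x,y,z: [*(O+h*x+w*y),z]
for dz in (0,.005,.01,.02): print(dz,proj(p,[f(-.045,-.0275,.056+dz),f(-.045,.0275,.056+dz),f(.105,-.0275,.056),f(.105,.0275,.056)]).round(1).tolist())
run(np.array([[365,226.5],[353,232.5],[398,254],[385,262]]),2.9)
E
```

```text
0 [[362.7, 229.4], [348.6, 235.7], [398.9, 254.2], [384.5, 261.7]]
0.005 [[362.8, 228.0], [348.6, 234.3], [398.9, 254.2], [384.5, 261.7]]
0.01 [[362.9, 226.6], [348.7, 232.9], [398.9, 254.2], [384.5, 261.7]]
0.02 [[363.1, 223.8], [348.8, 230.1], [398.9, 254.2], [384.5, 261.7]]
(np.float64(174.98159471749196), array([0.002, 0.071]), array([-0.8, -0.4, -3. , -0.1,  2.2,  0.5,  0.8,  0.1,  0.1])) [-0.72  0.37  0.17]
smooth [-0.04   0.071] groove [-0.042  0.045]
smooth [0.11  0.058] groove [0.107 0.032]
tcp -0.0415 0.0162
```

```bash
python3 -m crank '[5,0,0,0.1,0, 5,0,0,0.1,0, 5,0,0,0.1,0, 5,0,0,0.1,0, 5,0,0,0.1,0, 5,0,0,0.1,0, 5,0,0,0.1,0, 5,0,0,0,0]' 20 >/dev/null
python3 d.py 0.5566 0.1864 0.154 81.75
python3 - <<'E'
from g import *
p=snap('scene','full8.png'); q=corners(p,(375,244))
cv2.imwrite('pics/a8.png',cv2.resize(p['color'][190:280,320:430],None,fx=6,fy=6,interpolation=cv2.INTER_CUBIC)[:,:,::-1])
E
```

```text
t 18.3 pos [0.5478 0.1258 0.0093] yaw 81.77 w 0.0539 gf 74.4 F [-3.  -6.9  1.9] | turn 0.0 shift cm (turned axes) [  6.12   0.   -14.47] (now axes) [  6.1   -0.02 -14.48]
area 508.5 [[354, 234], [364, 230], [396, 255], [384, 260]] (354, 230, 43, 31)
```

View pics/a8.png

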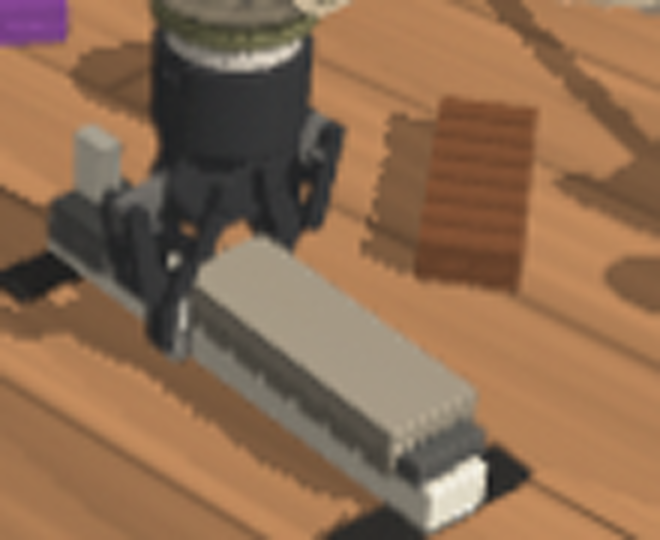

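The crop shows the stone smooth side up on the beam with its far end against the stop. It is almost flat, with the fingers at its jaw end. I lower a touch and release gradually.

```bash
python3 -m crank '[5,0,0,0.1,0, 5,0,0,0.1,0, 5,0,0,0.1,0, 5,0,0,0.1,0, 5,0,0,0,0, 5.5,0,0,0,0, 5.6,0,0,0,0, 5.7,0,0,0,0]' 20 >/dev/null
python3 d.py 0.5478 0.1258 0.15 81.75
python3 -m crank '[5.8,0,0,0,0, 6,0,0,0,0, 6.3,0,0,0,0, 6.7,0,0,0,0, 7.2,0,0,0,0, 7.6,0,0,0,0, 8,0,0,0,0, 8,0,0,0,0]' 20 >/dev/null
python3 d.py 0.5478 0.1258 0.15 81.75
python3 - <<'E'
from g import *
p=snap('scene'); q=corners(p,(375,244)); print(proj(p,[[.5,.1,.05]]))
E
```

```text
t 19.02 pos [0.5483 0.1268 0.0057] yaw 81.76 w 0.0568 gf 0.0 F [-0.4 -0.6  0.2] | turn 0.0 shift cm (turned axes) [ -0.11  -0.04 -14.43] (now axes) [ -0.11  -0.04 -14.43]
t 19.68 pos [0.5483 0.1266 0.006 ] yaw 81.75 w 0.0801 gf 0.0 F [ 0.2 -0.1 -0.8] | turn -0.0 shift cm (turned axes) [ -0.09  -0.04 -14.4 ] (now axes) [ -0.08  -0.04 -14.4 ]
area 482.5 [[352, 235], [364, 232], [395, 255], [384, 260]] (352, 232, 44, 29)
[[360.28141674 225.02386829]]
```

```bash
python3 -m crank '[8,0,0,-1,0, 8,0,0,-2,0, 8,0,0,-2,0, 8,0,0,-2,0, 8,0,0,-2,0, 8,0,0,-2,0, 8,0,0,-2,0, 8,0,0,-1.5,0]' >/dev/null
python3 -m crank '[8,-3,0,0,0, 8,-4,0,0,0, 8,-4,0,0,0, 8,-4,0,0,0, 8,-4,0,0,0, 8,-4,0,0,0, 8,-3,0,0,0, 8,0,0,0,0]' >/dev/null
python3 d.py 0.534 0.031 0.05 81.75
python3 - <<'E'
from g import *
h=np.array([.1435,.9897]); w=np.array([.9897,-.1435]); O=np.array([.5537,.1666])
p=snap('scene'); q=corners(p,(375,244))
for x,y in q: 
    X=at_z(p,(float(x),float(y)),.056)[:2]-O; print('smooth corner',(X@h).round(3),(X@w).round(3))
for n in('jaw_tab','jaw_face','stone'): print(n,[(round(r['score'],2),(np.array(r['at'])*[640,400]).round(1).tolist()) for r in spotter.look_for(p,n)[:2]])
t=snap('top'); hs=cv2.cvtColor(t['color'],cv2.COLOR_RGB2HSV)
for n in('jaw_tab','stone'): print(n,[(round(r['score'],2),(np.array(r['at'])*[640,400]).round(1).tolist()) for r in spotter.look_for(t,n)[:3]])
f=lambda x,y,z: [*(O+h*x+w*y),z]
print('pred tab scene',proj(p,[f(-.1385,0,.062),f(-.148,0,.062)]),'face',proj(p,[f(-.1055,0,.037)]))
c=proj(t,[f(.03,0,.056)])[0].astype(int); q=corners(t,tuple(int(v) for v in c))
for x,y in q: 
    X=at_z(t,(float(x),float(y)),.056)[:2]-O; print('top corner',(X@h).round(3),(X@w).round(3))
E
```

```text
t 21.07 pos [ 0.5105 -0.1356  0.1517] yaw 81.46 w 0.0798 gf 0.0 F [-1.  -0.8 -0.3] | turn -0.005 shift cm (turned axes) [16.83 -0.06 10.17] (now axes) [16.84 -0.16 10.14]
area 489.0 [[352, 235], [365, 232], [396, 255], [384, 260]] (352, 232, 45, 29)
smooth corner -0.042 0.017
smooth corner -0.031 -0.024
smooth corner 0.103 -0.018
smooth corner 0.099 0.023
jaw_tab [(0.75, [335.6, 221.1])]
jaw_face [(0.5, [334.7, 224.6]), (0.42, [288.6, 167.4])]
stone [(0.85, [237.0, 188.8]), (0.68, [324.1, 183.8])]
jaw_tab [(0.66, [297.8, 203.0]), (0.53, [252.9, 193.2])]
stone [(0.86, [247.8, 195.6]), (0.83, [433.7, 189.7]), (0.73, [379.7, 264.5])]
pred tab scene [[336.08132192 217.060018  ]
 [334.18524223 215.73404107]] face [[342.55482828 228.5665988 ]]
area 625.0 [[229, 184], [273, 191], [271, 205], [227, 198]] (227, 184, 47, 22)
top corner 0.103 0.022
top corner -0.04 0.024
top corner -0.042 -0.022
top corner 0.1 -0.023
```

The stone is flat, centred (y within about 1 mm), and at the stop. Next is the tab position.

```bash
python3 - <<'E'
from g import *
h=np.array([.1435,.9897]); w=np.array([.9897,-.1435]); O=np.array([.5537,.1666])
t=snap('top'); hs=cv2.cvtColor(t['color'],cv2.COLOR_RGB2HSV); f=lambda x,y,z: [*(O+h*x+w*y),z]
c=proj(t,[f(-.1385,0,.08)])[0]; print(c); x,y=c.astype(int)
m=((hs[:,:,1]<60)&(hs[:,:,2]>170)).astype(np.uint8); k=np.zeros_like(m); k[y-9:y+10,x-11:x+12]=m[y-9:y+10,x-11:x+12]
ys,xs=np.nonzero(k)
print(len(xs),xs.min(),xs.max(),ys.min(),ys.max())
for r in range(y-8,y+9): print(''.join('#' if k[r,j] else '.' for j in range(x-11,x+12)))
X=at_z(t,(xs.mean(),ys.mean()),.08)[:2]-O; print((X@h).round(4),(X@w).round(4))
E
```

```text
[302.04303856 202.03067681]
53 291 307 198 210
.......................
.......................
.......................
.......................
##.....................
###....................
##......######.........
##......#######........
##......########.......
#.......#######........
#........######........
#......................
#......................
#......................
#......................
.......................
...............##......
-0.1288 -0.0024
```

```bash
python3 -m crank '[6,2,0,0,-0.005, 6,3.5,0,0,0, 6,3.5,0,0,0, 6,3.5,0,0,0, 6,2.5,0,0,0, 6,1.7,0,0,0, 6,0,0,0,0, 6,0,0,0,0]' >/dev/null
python3 d.py 0.5338 0.0295 0.05 81.75
```

```text
t 22.13 pos [0.5342 0.0357 0.1509] yaw 82.18 w 0.0602 gf 0.0 F [-0.1 -1.3 -0.6] | turn 0.008 shift cm (turned axes) [-0.61  0.05 10.09] (now axes) [-0.61  0.05 10.09]
```

```bash
python3 -m crank '[6,-0.6,0.05,1,0.008, 6,0,0,2,0, 6,0,0,2,0, 6,0,0,2,0, 6,0,0,1.5,0, 6,0,0,1.1,0, 6,0,0,0.4,0, 6,0,0,0,0]' >/dev/null
python3 d.py 0.5338 0.0295 0.05 81.75
python3 -m crank '[1,0,0,0,0, 1,0,0,0,0, 1,0,0,0,0, 1,0,0,0,0, 1,0,0,0,0, 1,0,0,0,0, 1,0,0,0,0, 1,0,0,0,0]' 40 >/dev/null
python3 d.py 0.5338 0.0295 0.05 81.75
```

```text
t 22.8 pos [0.5336 0.0279 0.0502] yaw 81.53 w 0.0601 gf 0.0 F [-0.7  0.4 -0.4] | turn -0.004 shift cm (turned axes) [0.16 0.   0.02] (now axes) [0.16 0.   0.02]
t 23.47 pos [0.5341 0.0285 0.0516] yaw 81.59 w 0.0133 gf 40.8 F [-2.  -1.5  6. ] | turn -0.003 shift cm (turned axes) [ 0.09 -0.05  0.16] (now axes) [ 0.09 -0.05  0.16]
```

```bash
python3 -m crank '[1,0.4,0,0,0, 1,0.8,0,0,0, 1,0.9,0,0,0, 1,0.9,0,0,0, 1,0.9,0,0,0, 1,0.8,0,0,0, 1,0.6,0,0,0, 1,0.3,0,0,0]' 40 >/dev/null
python3 d.py 0.5425 0.0896 0.05 81.75
python3 -m crank '[1,0.1,0,0,0, 1,0.1,0,0,0, 1,0.1,0,0,0, 1,0.1,0,0,0, 1,0.1,0,0,0, 1,0,0,0,0, 1,0,0,0,0, 1,0,0,0,0]' 40 >/dev/null
python3 d.py 0.5425 0.0896 0.05 81.75
```

```text
t 24.13 pos [0.5423 0.0842 0.0517] yaw 81.62 w 0.013 gf 41.0 F [-2.3 -3.7  7.3] | turn -0.002 shift cm (turned axes) [ 0.54 -0.05  0.17] (now axes) [ 0.54 -0.06  0.16]
t 24.8 pos [0.5429 0.0887 0.0517] yaw 81.59 w 0.0133 gf 41.1 F [-3.2 -2.8  6.8] | turn -0.003 shift cm (turned axes) [ 0.09 -0.05  0.17] (now axes) [ 0.09 -0.05  0.17]
```

```bash
python3 -m crank '[1,0.05,0,0,0, 1,0.05,0,0,0, 1,0.05,0,0,0, 1,0.05,0,0,0, 1,0,0,0,0, 1,0,0,0,0, 1,0,0,0,0, 1,0,0,0,0]' 40 >/dev/null
python3 d.py 0.5425 0.0896 0.05 81.75
python3 -m crank '[1,0.05,0,0,0, 1,0.05,0,0,0, 1,0.05,0,0,0, 1,0.05,0,0,0, 1,0,0,0,0, 1,0,0,0,0, 1,0,0,0,0, 1,0,0,0,0]' 40 >/dev/null
python3 d.py 0.5425 0.0896 0.05 81.75
```

```text
t 25.47 pos [0.5432 0.0903 0.0517] yaw 81.59 w 0.0134 gf 41.1 F [-4.5 -4.5  7.3] | turn -0.003 shift cm (turned axes) [-0.08 -0.06  0.17] (now axes) [-0.08 -0.06  0.17]
t 26.13 pos [0.5432 0.0904 0.0517] yaw 81.6 w 0.0134 gf 41.4 F [ -5.5 -16.5   9.5] | turn -0.003 shift cm (turned axes) [-0.09 -0.06  0.17] (now axes) [-0.09 -0.06  0.17]
```

The tool has stalled with a 16 N reaction, so the stone is clamped. I release, retreat and verify.

```bash
python3 -m crank '[2,0,0,0,0, 3,0,0,0,0, 4,0,0,0,0, 5,0,0,0,0, 5,0,0,0,0, 5,0,0,-1,0, 5,0,0,-2,0, 5,0,0,-2,0]' >/dev/null
python3 -m crank '[5,0,0,-2,0, 5,0,0,-3,0, 5,-3,0,-2,0, 5,-4,0,0,0, 5,-4,0,0,0, 5,-4,0,0,0, 5,-3,0,0,0, 5,0,0,0,0]' >/dev/null
python3 d.py 0.5425 0.0896 0.05 81.75
python3 - <<'E'
from g import *
h=np.array([.1435,.9897]); w=np.array([.9897,-.1435]); O=np.array([.5537,.1666]); f=lambda x,y,z: [*(O+h*x+w*y),z]
t=snap('top'); c=proj(t,[f(.03,0,.056)])[0].astype(int); q=corners(t,tuple(int(v) for v in c))
for x,y in q: 
    X=at_z(t,(float(x),float(y)),.056)[:2]-O; print('stone corner',(X@h).round(3),(X@w).round(3))
c=proj(t,[f(-.078,0,.08)])[0]; print('tab pred at 0.070:',c); x,y=c.astype(int)
hs=cv2.cvtColor(t['color'],cv2.COLOR_RGB2HSV); k=((hs[:,:,1]<60)&(hs[:,:,2]>170))
for r in range(y-6,y+8): print(''.join('#' if k[r,j] else '.' for j in range(x-14,x+14)))
p=snap('scene'); corners(p,(375,244))
for n in ['ramekin','bowl','glass','jar','candle','fruit']: print(n,[(np.array(r['at'])*[640,400]).round(0).tolist() for r in spotter.look_for(p,n)[:1]])
E
```

```text
t 27.47 pos [ 0.5167 -0.0897  0.1717] yaw 81.31 w 0.0496 gf 0.0 F [ 0.4 -0.5  0.5] | turn -0.008 shift cm (turned axes) [ 1.812e+01 -1.000e-02  1.217e+01] (now axes) [18.13 -0.17 12.15]
area 630.5 [[232, 184], [273, 191], [271, 205], [227, 198]] (227, 184, 47, 22)
stone corner 0.093 0.024
stone corner -0.04 0.024
stone corner -0.042 -0.022
stone corner 0.1 -0.023
tab pred at 0.070: [282.97543987 198.76899302]
............................
............................
............................
............................
............##..............
............#######.........
...........########.......##
...........########...#.####
...........########....#####
..............####.......#..
............................
............................
.........................##.
.....................#.#####
area 488.0 [[353, 236], [365, 232], [396, 255], [384, 260]] (353, 232, 44, 29)
ramekin []
bowl [[235.0, 221.0]]
glass [[302.0, 277.0]]
jar [[483.0, 242.0]]
candle [[289.0, 166.0]]
fruit [[358.0, 198.0]]
```

```bash
python3 -c "
from rig import env
print(env.close_job())"
```

```text
the job is handed in; nothing more can be done
None
```

The stone lies smooth face up on the beam, centred and against the stop. The jaw is slid up to it at about 0.070 m by the camera, and it stalled there at about 16 N. The job was handed in, but no verdict came back.

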